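Hold the water filter in flush

ROBOT

A 7-joint arm with a two-finger parallel gripper is mounted at the origin on a cart in front of the work surface, level with it; the furniture and walls round the work are solid. World frame = base frame: x ahead of the robot, y to its left, z up, the work surface at z = 0. Lengths are in m, angles in rad, forces in N, time in s.
With the tool pointing down it reaches from about 0.425 to 0.825 m from the base axis. Payload 3.6 kg.
Tool frame: the origin (TCP) lies on the centre line of the jaws, within the pads' length; the fingertips stand ahead of it and the grasp point (between the pads) lies 6 mm ahead of it (r.tip_extent is the z of the fingertips in the tool frame, in m); z points along the fingers, y is the line along which they close (so a half turn about z gives the same grasp; the last joint's range is limited). The gripper opens to 93 mm and grips with 3 to 60 N. Pads are 15 mm wide; open, the fingers measure 128 mm over their backs; the gripper's body (75 mm by 188 mm) begins 65 mm behind the grasp point.
Start: joints at [1.22, 0.615, -0.013, 1.423, 0.008, 1.103, -0.04], TCP at [0.207, -0.616, 0.244] pointing down, gripper open.
Joint ranges: [-3.12, 3.12], [-0.3, 2.06], [-1.34, 1.32], [0.26, 2.42], [-1.36, 4.5], [0.01, 1.98], [-2.84, 2.84]. Speed limits (rad/s): [2.79, 2.79, 3.14, 3.14, 3.14, 3.14, 3.14].

INTERFACE

Orientations are given as a unit quaternion [w, x, y, z].
In Python, from plant import r gives the robot as it stands.
- The arm moves only by the tool move_arm, never from a script. Its argument "rows" is a list of rows, each an object with "claw": the finger opening in mm, from 0 to 93; "dp": the shift along the tool's x, y, z in units of 50 mm (1.0 is 50 mm), a list of three; "rot": the turn, a rotation vector about the tool's x, y, z in degrees, a list of three. A call has 1 to 10 rows; each row shifts and turns the commanded pose from where the row before left it, along the tool's axes as they then stand; what a row does not reach is not made up. A row lasts 1/10 s, in which the tool goes at most 50 mm and 8.59 degrees, less where a joint would pass 70% of its speed; a pose out of reach is approached as far as the arm can. A call is refused whole if a number of a shift passes 1 or a number of a turn 8.59, either way. A call with a gripper value outside its range is refused whole. The fingers move at their own pace and stop on an object; "newtons" is the grip in N (left out, the last holds). Time passes only in rows, so rows that do not move let the fingers close. It gives the time, the measured TCP pose, the force, the opening and the grip force at its end, in the units of the state.
- r.state(): the state, without advancing time (a new reading comes with each control period).
- r.capture(name): name is "side" or "top" or "wrist"; returns a dict with "pixels" (480x640x3 uint8, red, green, blue), "K" (3x3 intrinsics, pixels), "k1" (the pictures are not rectified: a ray, as slopes to the right and down, at radius r is drawn at 1 + k1 r^2 times it, then the intrinsics apply), "rvec" (rotation vector, rad) and "tvec" (3), from world to camera coordinates, as OpenCV has them; the wrist camera has in their place "tool_from_camera" (4x4, takes a point from camera to tool coordinates, whose origin is the TCP and whose axes are the flange's). Camera axes: x right, y down, z forward; pixel columns grow to the right and rows downward; lengths in m; the calibration is good to about 2 mm. A picture is of the moment at which its call begins: read the wrist's pose just before it. There is no depth.
- r.hand_in(): hands the job in; it is judged then, once.
The state is a dict: "clock": time; "qpos": joint angles; "qd": joint speeds; "joint_torque": joint torques, N m; "position": TCP position; "eef_rot": TCP orientation; "wrist_force": force on the tool from outside, world axes, zero at the start; "ft_torque": the same for the moment, N m; "opening": finger opening in m; "grasp_force": force on a finger pad.
Only numpy, scipy, OpenCV 4.12 (cv2) and the standard library are available. Lean on these libraries where they do the work, as an engineer would, in place of code of your own. Each camera call takes 0.05 s, during which the arm holds its last target. There are 200 camera calls.

TASK

Flush the ice-machine water filter: first press the round vent button on the filter's flush head fully down and let it come up again. Then take the flush key with the flat wing handle from its stand (leave the round-knobbed plug in the other stand where it is), push it down into the slotted port of the flush head, turn it a quarter turn clockwise (seen from above) against the spring until it stops, and finish like that: still gripping the key, pushed in and turned, without letting go, because it springs back when released.

Things in the scene. Friction and masses are not known exactly. Their poses are not given: they have to be found in the camera images.
- port (a point): centre of the bayonet port's mouth: the top face of a steel tube 62 mm across and 40 mm tall on the fixed flush head (block 96 x 168 x 45 mm), 85 mm above the worktop. The 6 mm thick lip has a 20 x 20 mm opening crossed by a slot 36 x 12 mm; the slot runs along this frame's x (either way round), z is up. Below the lip the lugs have room to turn
- vent_top (a point): centre of the top of the round vent button, 28 mm across, on a short steel pedestal of the same flush head, 92 mm from the port axis in the head's -y direction; pressed straight down
- vent (a joint): travel of the vent button: 0 up, 0.006 m fully down; needs about 5 N; springs back up when released
- seat (a joint): how far the spring seat inside the port is pressed down: 0 at rest (its top 9 mm below the port's top face), 0.011 m at its stop; 3 N to start, about 10 N at the stop. The key's lugs clear the lip's underside, so that the key can turn, once this is above 0.005
- turn (a joint): how far the spring seat is turned clockwise (seen from above) by the key's lugs, which sit between its four dogs: 0 at rest, 1.4 rad at its stop; a spring turns it back (0.04 to 0.12 N m). About 0.12 rad of play, so the key itself turns about 1.5 rad. Seated when above 1.15
- key_grip (a point): centre of the wing handle of the flush key (loose, steel, 160 g, upright in one of two like round stands, 84 mm across at the foot). Wing: flat plate 44 mm (this x) by 14 mm thick (y), from 23 mm below to 23 mm above this point; grip it across the thickness. z up. Its stem hangs in the stand with 2 mm of play; lift it straight out, at least 60 mm
- plug_grip (a point): centre height of the other loose steel part, a plug with a round knob (34 mm across) and a plain stem without lugs, in the other stand; leave it alone
- key: the same key; origin at its tip, 80 mm below the wing's centre, same axes. Heights above the tip: tapered tip 0 to 6 mm; two lugs 6 to 14 mm, a bar 32 mm long (x, in line with the wing) and 8 mm wide; round stem 16 mm across to 50 mm; round flange 44 mm across, 50 to 56 mm, resting on the stand's rim 60 mm above the worktop; wing 56 to 102 mm
Not all that is in view belongs to the job. What is shaped like the key but yellow is not meant.

How it is judged:
By the outcome, as a careful person would: the job done as asked, in the order asked, and still so for the second after the job is handed in, while the arm keeps its last pose, push and grip.
It also fails if it takes over 58 s, if anything falls off the work surface, if the arm or the gripper's body presses on something with over 40 N, if the wrist force passes 120 N, or if a joint passes its speed limit or range.

## Working session

There is one attempt and no reset: what is moved stays moved. The work goes in short steps, Python scripts to look and compute and a tool call to move; the robot and the scene stay as the last step left them, time stands still between calls to the robot, and variables do not carry over. Pictures are saved under pics/ and viewed, at most 10 in all, crops included, and the job is handed in when it is done.

Besides the shell and the picture viewer there is one more tool, called after "Call:" as name([rows], argument=value, ...), one row to a line, values as JSON. move_arm: Moves the arm, as the interface text tells. Its arguments: {"type":"object","properties":{"rows":{"type":"array"},"newtons":{"type":"number"}},"required":["rows"]}

```bash
mkdir -p pics; ls
python3 - <<'E'
from plant import r
import cv2,numpy as np,pickle
s=r.state();print(s,r.tip_extent)
c={}
for n in("side","top"):
    c[n]=r.capture(n);cv2.imwrite(f'pics/{n}0.png',c[n]["pixels"][:,:,::-1])
    print(n,c[n]["K"].tolist(),c[n]["k1"],c[n]["rvec"],c[n]["tvec"])
pickle.dump(c,open('c0.pkl','wb'))
E
```

```text
pics
{'clock': 0.0, 'qpos': array([ 1.21953624,  0.61592482, -0.01263058,  1.42489238,  0.0080978 ,
        1.10339236, -0.04036963]), 'qd': array([-0.00064247,  0.00152373,  0.0004932 ,  0.00094695, -0.00156782,
        0.00027982, -0.00137379]), 'joint_torque': array([ 7.03268524e-04, -4.58936727e+01,  2.09097513e-01, -1.65744424e+01,
       -6.10858994e-02,  2.04539410e-02,  2.33523697e-04]), 'position': array([ 0.20718788, -0.61532743,  0.24247958]), 'eef_rot': array([-1.26433596e-03,  9.86835803e-01,  1.61720285e-01, -2.20736617e-04]), 'wrist_force': array([-0.34167258,  0.18139666, -0.23237201]), 'ft_torque': array([ 0.02302119, -0.03131394,  0.076357  ]), 'grasp_force': 0.0, 'opening': 0.09323761204775034} 0.025
side [[539.8675206103671, 0.0, 320.48062348126064], [0.0, 539.8675206103671, 229.92952544334358], [0.0, 0.0, 1.0]] -0.09159595629880614 [ 2.21870805 -0.57233765  0.27557542] [-0.30260018  0.35419864  0.58262291]
top [[555.3908067392905, 0.0, 321.4528919322888], [0.0, 555.3908067392905, 236.2637681621396], [0.0, 0.0, 1.0]] -0.068363672051473 [ 2.01675163 -2.209594    0.23833006] [0.27225844 0.4904384  0.8359491 ]
```

View pics/side0.png

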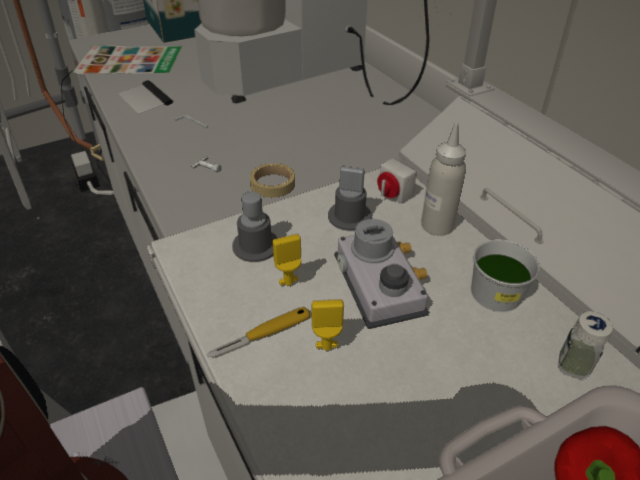

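View pics/top0.png

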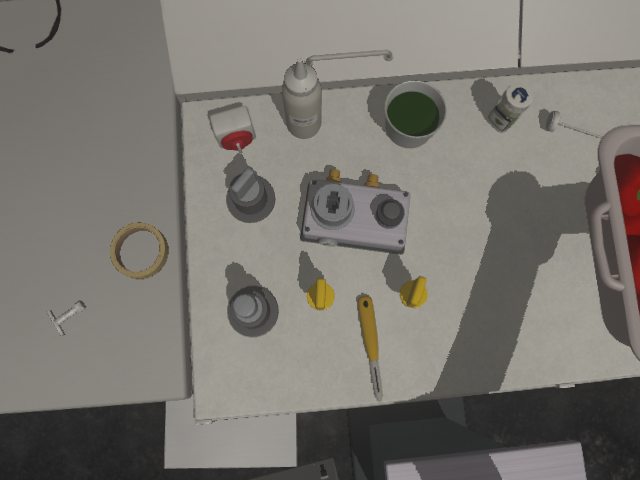

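In the top view the candidates are:
- **Grey wing key:** (246,185), and (351,180) in the side view. This fits the description.
- **Round-knob plug:** (247,307), and (252,207) in the side view.
- **Yellow decoys:** (320,292) and (415,290).

The port is at (333,203) and the vent at (390,209). I'll check the choice in one close crop.

```bash
cat > h.py <<'E'
import cv2,numpy as np
from scipy.spatial.transform import Rotation as R
def ray(c,uv,st=None):
    "world origin and unit direction of pixel uv; st = state for the wrist camera"
    n=cv2.undistortPoints(np.array([[uv]],float),c["K"],np.array([c["k1"],0,0,0.]))[0,0]
    d=np.array([*n,1.])
    if st is None:
        M=cv2.Rodrigues(np.array(c["rvec"],float))[0];o=-M.T@np.ravel(c["tvec"]);d=M.T@d
    else:
        T=np.array(c["tool_from_camera"]);q=st["eef_rot"];W=R.from_quat([*q[1:],q[0]]).as_matrix()
        o=W@T[:3,3]+st["position"];d=W@T[:3,:3]@d
    return o,d/np.linalg.norm(d)
def plane(rd,z): o,d=rd;return o+d*(z-o[2])/d[2]
def tri(rays):
    A=sum(np.eye(3)-np.outer(d,d) for o,d in rays);b=sum((np.eye(3)-np.outer(d,d))@o for o,d in rays)
    p=np.linalg.solve(A,b);return p,[np.linalg.norm((np.eye(3)-np.outer(d,d))@(p-o)) for o,d in rays]
E
python3 - <<'E'
from h import *
import pickle
c=pickle.load(open('c0.pkl','rb'))
a=cv2.resize(c["top"]["pixels"][155:255,220:420],None,fx=4,fy=3.0 and 4,interpolation=cv2.INTER_CUBIC)[:300]
a=cv2.resize(c["top"]["pixels"][155:240,220:420],(800,340),interpolation=cv2.INTER_CUBIC)
b=cv2.resize(c["side"]["pixels"][155:220,300:500],(800,260),interpolation=cv2.INTER_CUBIC)
cv2.imwrite('pics/crop1.png',np.vstack([a,b])[:,:,::-1])
for n,s,t in[("key wing top",(352,170),(241,180)),("plug",(251,197),(242,305)),("port",(374,228),(333,202)),("vent",(395,272),(390,208))]:
    print(n,tri([ray(c["side"],s),ray(c["top"],t)]))
for t in((250,200),(252,312)):print(plane(ray(c["top"],t),0))
E
```

```text
key wing top (array([0.60114491, 0.34261175, 0.10524207]), [np.float64(0.00015889472969973347), np.float64(0.0001588947296999341)])
plug (array([0.40944761, 0.3527474 , 0.10695544]), [np.float64(0.00019221050653119148), np.float64(0.00019221050653121615)])
port (array([0.55807257, 0.20436576, 0.08897591]), [np.float64(0.00034974720622510424), np.float64(0.00034974720622524654)])
vent (array([0.54189858, 0.11612689, 0.074703  ]), [np.float64(0.002060497603644774), np.float64(0.002060497603644697)])
[0.59895472 0.34182557 0.        ]
[0.4074874  0.35098469 0.        ]
```

View pics/crop1.png

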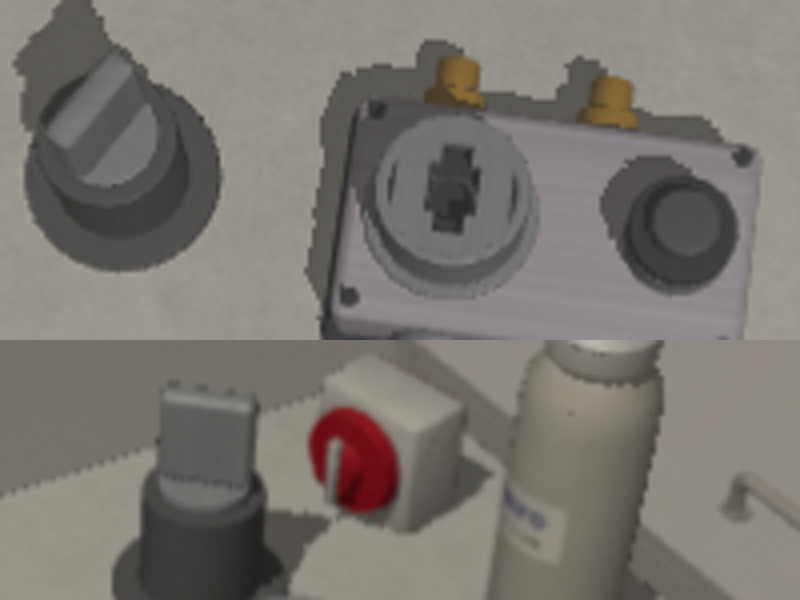

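The crop shows a grey, flat-winged key in the stand at crop (105,115), with the slotted port at (452,190) and the vent at (685,225). So the choice is confirmed. Next I'll check the wrist camera mount and plan the viewing pose.

```bash
cat >> h.py <<'E'
def plan(st,p,yaw=None):
    "rows' worth: dp (units) in tool axes to p; turn about tool z (deg) to bring tool x to world yaw (mod 180)"
    q=st["eef_rot"];W=R.from_quat([*q[1:],q[0]]).as_matrix()
    d=W.T@(np.array(p)-st["position"])/.05
    cy=np.degrees(np.arctan2(W[1,0],W[0,0]))
    print("pos",st["position"].round(4),"yaw",cy.round(2),"tilt",(W[:,2]+[0,0,1]).round(4),"dp",d.round(3),"n",np.abs(d).max().round(1))
    if yaw is not None:
        t=(yaw-cy+90)%180-90;print("rotz tool (deg): ",-t)
E
python3 - <<'E'
from h import *
from plant import r
import pickle
c=pickle.load(open('c0.pkl','rb'))
w=r.capture("wrist");print(w["tool_from_camera"],w["K"],w["k1"])
T=c["top"]
f=lambda x,y:(220+x/4,155+y/4)
a,b=[plane(ray(T,f(*p)),.112) for p in((125,60),(55,140))];print("wing",np.degrees(np.arctan2(*(a-b)[1::-1])),a,b)
a,b=[plane(ray(T,f(*p)),.085) for p in((458,145),(446,232))];print("slot",np.degrees(np.arctan2(*(a-b)[1::-1])),a,b)
plan(r.state(),(.48,.17,.30),0)
E
```

```text
[[ 4.06092896e-04 -9.65482318e-01 -2.60468289e-01  7.26895856e-02]
 [ 9.99999774e-01  2.52558677e-04  6.22923688e-04 -1.00740067e-04]
 [-5.35638280e-04 -2.60468483e-01  9.65482202e-01 -1.41849290e-01]
 [ 0.00000000e+00  0.00000000e+00  0.00000000e+00  1.00000000e+00]] [[346.4160908    0.         322.49792381]
 [  0.         346.4160908  240.19337154]
 [  0.           0.           1.        ]] -0.00043382054765841256
wing -44.126479854880685 [0.61326637 0.32527981 0.112     ] [0.58387351 0.35378982 0.112     ]
slot -13.074677316075821 [0.57600422 0.20029265 0.085     ] [0.54143205 0.20832174 0.085     ]
pos [ 0.2073 -0.6155  0.2428] yaw 18.62 tilt [-0.0006  0.0018  0.    ] dp [ 10.184 -13.148  -1.119] n 13.1
rotz tool (deg):  18.617914872805272
```

Call:
move_arm([
  {"claw": 93, "dp": [0.726, -0.633, -0.054], "rot": [0, 0, 0]},
  {"claw": 93, "dp": [0.726, -0.633, -0.054], "rot": [0, 0, 0]},
  {"claw": 93, "dp": [0.726, -0.633, -0.054], "rot": [0, 0, 0]},
  {"claw": 93, "dp": [0.726, -0.633, -0.054], "rot": [0, 0, 0]},
  {"claw": 93, "dp": [0.726, -0.633, -0.054], "rot": [0, 0, 0]},
  {"claw": 93, "dp": [0.726, -0.633, -0.054], "rot": [0, 0, 0]},
  {"claw": 93, "dp": [0.726, -0.633, -0.054], "rot": [0, 0, 0]},
  {"claw": 93, "dp": [0.726, -0.633, -0.054], "rot": [0, 0, 0]},
  {"claw": 93, "dp": [0.726, -0.633, -0.054], "rot": [0, 0, 0]},
  {"claw": 93, "dp": [0.726, -0.633, -0.054], "rot": [0, 0, 0]},
])

```text
clock: 1.15
position: [0.4509, -0.1984, 0.2708]
eef_rot: [0.0, 0.987, 0.162, -0.0]
wrist_force: [0.6, 0.2, 0.3]
opening: 0.093
grasp_force: 0.0
```

Run:
```python
from h import *
from plant import r
plan(r.state(),(.49,.22,.25),-12);print(r.state()["qpos"].round(2))
```

```text
pos [ 0.4509 -0.1984  0.2708] yaw 18.6 tilt [-0.0001 -0.      0.    ] dp [ 3.409 -7.681  0.415] n 7.7
rotz tool (deg):  30.602124111934558
[ 0.45  0.34 -0.1   1.82  0.04  0.98 -0.92]
```

Call:
move_arm([
  {"claw": 93, "dp": [0.341, -0.768, 0.04], "rot": [0, 0, 0]},
  {"claw": 93, "dp": [0.341, -0.768, 0.04], "rot": [0, 0, 0]},
  {"claw": 93, "dp": [0.341, -0.768, 0.04], "rot": [0, 0, 0]},
  {"claw": 93, "dp": [0.341, -0.768, 0.04], "rot": [0, 0, 0]},
  {"claw": 93, "dp": [0.341, -0.768, 0.04], "rot": [0, 0, 0]},
  {"claw": 93, "dp": [0.341, -0.768, 0.04], "rot": [0, 0, 0]},
  {"claw": 93, "dp": [0.341, -0.768, 0.04], "rot": [0, 0, 0]},
  {"claw": 93, "dp": [0.341, -0.768, 0.04], "rot": [0, 0, 0]},
  {"claw": 93, "dp": [0.341, -0.768, 0.04], "rot": [0, 0, 0]},
  {"claw": 93, "dp": [0.341, -0.768, 0.04], "rot": [0, 0, 0]},
])

```text
clock: 2.15
position: [0.4893, 0.2197, 0.2504]
eef_rot: [0.0, 0.987, 0.162, -0.0]
wrist_force: [0.3, 0.2, 0.3]
opening: 0.0933
grasp_force: 0.0
```

```bash
cat > snap.py <<'E'
import sys,pickle
from h import *
from plant import r
s=r.state();w=r.capture("wrist");pickle.dump((s,w),open(sys.argv[1]+'.pkl','wb'))
cv2.imwrite(f'pics/{sys.argv[1]}.png',w["pixels"][:,:,::-1]);print(s["position"],s["qpos"].round(2),s["wrist_force"])
E
python3 snap.py w1
```

```text
[0.48927835 0.21965798 0.25044558] [-0.31  0.44 -0.22  1.74  0.11  0.98 -1.82] [0.2845335  0.16547022 0.28923269]
```

View pics/w1.png

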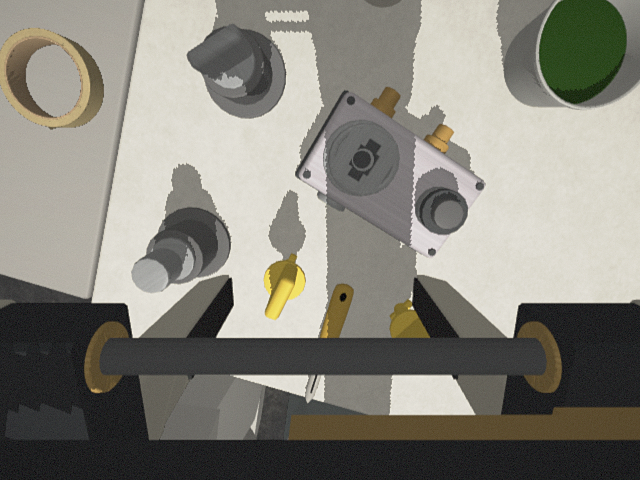

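The wrist view shows the key at (225,55), the port at (362,158) with its slot running diagonally, the vent at (448,210) and the plug at (165,265). I need the tool turned to about 136° anyway, so the last joint has room for the clockwise turn later. That also gives a second view.

Call:
move_arm([
  {"claw": 93, "dp": [0, 0, 0], "rot": [0, 0, -8.5]},
  {"claw": 93, "dp": [0, 0, 0], "rot": [0, 0, -8.5]},
  {"claw": 93, "dp": [0, 0, 0], "rot": [0, 0, -8.5]},
  {"claw": 93, "dp": [0, 0, 0], "rot": [0, 0, -8.5]},
  {"claw": 93, "dp": [0, 0, 0], "rot": [0, 0, -8.5]},
  {"claw": 93, "dp": [0, 0, 0], "rot": [0, 0, -8.5]},
  {"claw": 93, "dp": [0, 0, 0], "rot": [0, 0, -8.5]},
  {"claw": 93, "dp": [0, 0, 0], "rot": [0, 0, -8.5]},
  {"claw": 93, "dp": [0, 0, 0], "rot": [0, 0, -8.5]},
  {"claw": 93, "dp": [0, 0, 0], "rot": [0, 0, -8.5]},
])

```text
clock: 3.2
position: [0.4893, 0.2177, 0.2504]
eef_rot: [-0.0, 0.616, 0.788, -0.0]
wrist_force: [-0.6, 0.1, -0.7]
opening: 0.093
grasp_force: 0.0
```

Call:
move_arm([
  {"claw": 93, "dp": [0, 0, 0], "rot": [0, 0, -8.1]},
  {"claw": 93, "dp": [0, 0, 0], "rot": [0, 0, -8.1]},
  {"claw": 93, "dp": [0, 0, 0], "rot": [0, 0, -8.1]},
  {"claw": 93, "dp": [0, 0, 0], "rot": [0, 0, -8.1]},
])

```text
clock: 3.6
position: [0.4894, 0.2176, 0.2504]
eef_rot: [-0.0, 0.372, 0.928, -0.0]
wrist_force: [-0.1, 0.7, -0.1]
opening: 0.0927
grasp_force: 0.0
```

Run:
```python
from h import *
from plant import r
plan(r.state(),(.60,.20,.25),136);print(r.state()["qpos"].round(2))
```

```text
pos [0.4894 0.2176 0.2504] yaw 136.33 tilt [-0.0005 -0.0005  0.    ] dp [-1.844  1.273  0.008] n 1.8
rotz tool (deg):  0.3254060598997057
[ 0.04  0.52 -0.76  1.73  0.41  1.05 -0.06]
```

Call:
move_arm([
  {"claw": 93, "dp": [-0.71, 0.345, 0], "rot": [0, 0, 0]},
  {"claw": 93, "dp": [-0.71, 0.345, 0], "rot": [0, 0, 0]},
  {"claw": 93, "dp": [-0.71, 0.345, 0], "rot": [0, 0, 0]},
  {"claw": 93, "dp": [-0.71, 0.345, 0], "rot": [0, 0, 0]},
  {"claw": 93, "dp": [0, 0, 0], "rot": [0, 0, 0]},
])

```text
clock: 4.1
position: [0.6442, 0.1639, 0.2484]
eef_rot: [0.001, 0.379, 0.925, -0.001]
wrist_force: [-0.3, 0.4, -0.4]
opening: 0.0929
grasp_force: 0.0
```

```bash
python3 snap.py w2
python3 - <<'E'
import cv2,numpy as np
a=cv2.imread('pics/w1.png');b=cv2.imread('pics/w2.png')
A=cv2.resize(a[15:245,180:500],(800,575))
cv2.imwrite('pics/w1c.png',A)
E
```

```text
[0.64419729 0.16392927 0.2484089 ] [ 0.08  0.72 -0.7   1.36  0.47  1.23  0.14] [-0.33820942  0.42869539 -0.43361019]
```

View pics/w2.png

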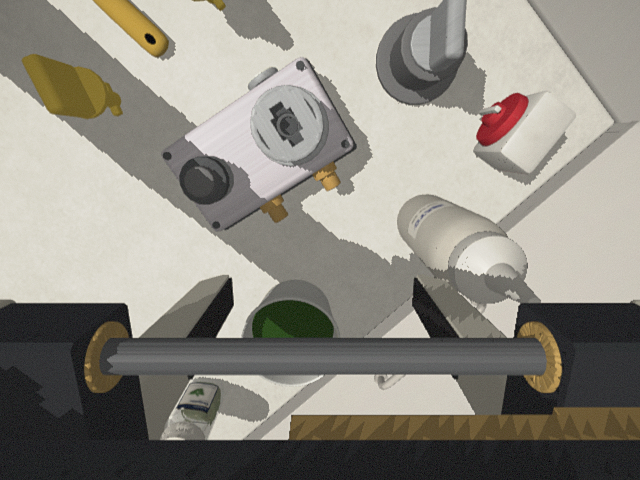

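View pics/w1c.png

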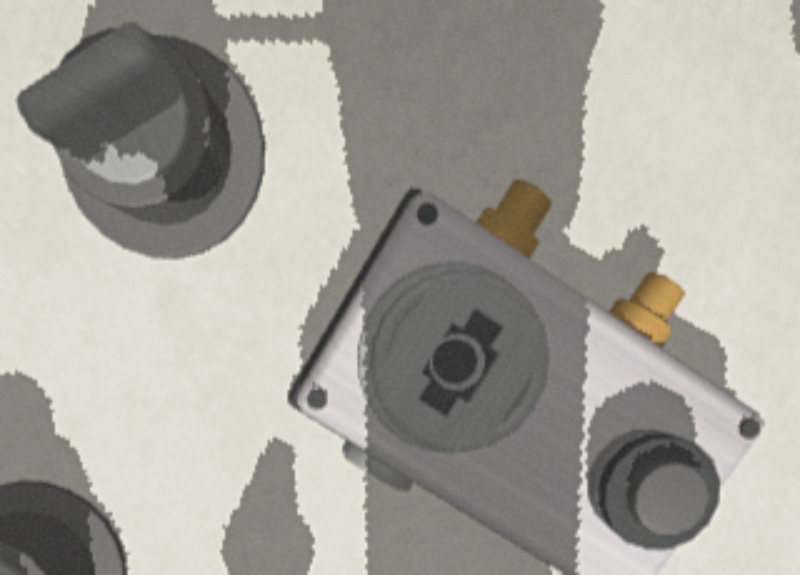

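In w2 the port is at (287,122), the vent at (206,180) and the key at (435,35), with the wing cut off by the frame. In the w1 crop the slot centre is at full-image pixel (364,160), and the vent top at (450,214). Next I'll measure the port and vent with masks from both views and check against the head's size.

```bash
cat > m.py <<'E'
from h import *
import pickle
V={n:pickle.load(open(n+'.pkl','rb')) for n in('w1','w2')}
def dark(n,c,rad,th):
    s,w=V[n];g=cv2.cvtColor(w["pixels"],cv2.COLOR_RGB2GRAY)
    m=np.zeros_like(g);cv2.circle(m,c,rad,255,-1);m=((g<th)&(m>0)).astype('uint8')
    pts=cv2.findNonZero(m);h=cv2.convexHull(pts);M=cv2.moments(h)
    return np.array([M['m10']/M['m00'],M['m01']/M['m00']]),cv2.minAreaRect(pts),len(pts)
for n,c,r0 in(('w1',(364,160),23),('w2',(287,122),25)):
    s,w=V[n];g=cv2.cvtColor(w["pixels"],cv2.COLOR_RGB2GRAY)
    print(n,np.percentile(g[c[1]-20:c[1]+20,c[0]-20:c[0]+20],[1,10,30,50,80]))
    for th in(60,70,80,90,100):
        u,rect,k=dark(n,c,r0,th);print(th,k,u.round(1),plane(ray(w,u,s),.085).round(4),[np.round(x,1) for x in rect])
E
python3 m.py
python3 - <<'E'
from m import *
A=cv2.resize(V['w2'][1]["pixels"][50:210,170:370],(800,600)[:1]+(640-40,),interpolation=cv2.INTER_CUBIC)
cv2.imwrite('pics/w2c.png',A[:,:,::-1])
E
```

```text
w1 [ 47.  53.  60. 100. 106.]
60 472 [363.7 159.7] [0.5593 0.2055 0.085 ] [array([363.8, 159.7]), array([20.9, 41. ]), np.float64(32.0)]
70 577 [363.7 159.5] [0.5594 0.2056 0.085 ] [array([363.7, 159.5]), array([21.6, 42. ]), np.float64(32.0)]
80 637 [363.8 159.4] [0.5595 0.2055 0.085 ] [array([363.8, 159.6]), array([22.3, 42.5]), np.float64(32.5)]
90 694 [363.8 159.6] [0.5594 0.2054 0.085 ] [array([363.9, 159.6]), array([22.9, 43. ]), np.float64(31.4)]
100 794 [365.6 161.6] [0.5583 0.2034 0.085 ] [array([368.4, 162.6]), array([35.1, 44.1]), np.float64(32.9)]
w2 [ 47.  56.  88. 108. 181.]
60 231 [283.3 122. ] [0.5564 0.2048 0.085 ] [array([283.3, 124.4]), array([43.7, 21.2]), np.float64(80.5)]
70 294 [283.2 121.8] [0.5562 0.2048 0.085 ] [array([283.2, 124.1]), array([44.6, 21.4]), np.float64(80.5)]
80 347 [284.3 122.2] [0.557  0.2053 0.085 ] [array([286.2, 123.6]), array([43.6, 23. ]), np.float64(58.0)]
90 562 [286.  123.6] [0.5588 0.2055 0.085 ] [array([286.2, 123.7]), array([44.5, 23. ]), np.float64(58.4)]
100 742 [286.  123.8] [0.5589 0.2054 0.085 ] [array([286.1, 123.8]), array([
[... 463 characters left out ...]
 43. ]), np.float64(31.4)]
100 794 [365.6 161.6] [0.5583 0.2034 0.085 ] [array([368.4, 162.6]), array([35.1, 44.1]), np.float64(32.9)]
w2 [ 47.  56.  88. 108. 181.]
60 231 [283.3 122. ] [0.5564 0.2048 0.085 ] [array([283.3, 124.4]), array([43.7, 21.2]), np.float64(80.5)]
70 294 [283.2 121.8] [0.5562 0.2048 0.085 ] [array([283.2, 124.1]), array([44.6, 21.4]), np.float64(80.5)]
80 347 [284.3 122.2] [0.557  0.2053 0.085 ] [array([286.2, 123.6]), array([43.6, 23. ]), np.float64(58.0)]
90 562 [286.  123.6] [0.5588 0.2055 0.085 ] [array([286.2, 123.7]), array([44.5, 23. ]), np.float64(58.4)]
100 742 [286.  123.8] [0.5589 0.2054 0.085 ] [array([286.1, 123.8]), array([44.5, 23.2]), np.float64(58.4)]
```

View pics/w2c.png

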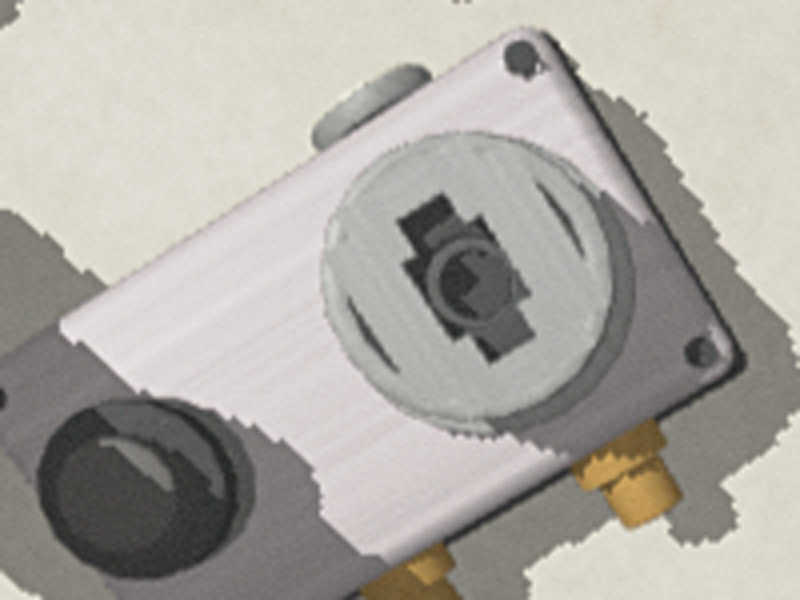

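```bash
python3 - <<'E' | tail -20
from m import *
(s1,w1),(s2,w2)=V['w1'],V['w2']
print("port",tri([ray(w1,(363.8,159.6),s1),ray(w2,(286,123.7),s2)]))
print("vent",tri([ray(w1,(449.6,213.8),s1),ray(w2,(198.8,182),s2)]))
f=lambda a:np.degrees(np.arctan2(a[1],a[0]))
P=lambda w,s,u:plane(ray(w,u,s),.085)
d=P(w1,s1,(180+487/2.5,15+318/2.5))-P(w1,s1,(180+435/2.5,15+407/2.5));print("slot w1",f(d),np.linalg.norm(d))
d=P(w2,s2,(275,105))-P(w2,s2,(298,142.5));print("slot w2",f(d),np.linalg.norm(d))
# head screws at z .045 (block corners)
Q=lambda w,s,u:plane(ray(w,u,s),.045)
a,b,c,e=[Q(w1,s1,(180+x/2.5,15+y/2.5)) for x,y in((427,213),(750,428),(317,399),(427,213))]
print("screws",f(a-b),np.linalg.norm(a-b),f(a-c),np.linalg.norm(a-c))
E
```

```text
w1 [ 47.  53.  60. 100. 106.]
60 472 [363.7 159.7] [0.5593 0.2055 0.085 ] [array([363.8, 159.7]), array([20.9, 41. ]), np.float64(32.0)]
70 577 [363.7 159.5] [0.5594 0.2056 0.085 ] [array([363.7, 159.5]), array([21.6, 42. ]), np.float64(32.0)]
80 637 [363.8 159.4] [0.5595 0.2055 0.085 ] [array([363.8, 159.6]), array([22.3, 42.5]), np.float64(32.5)]
90 694 [363.8 159.6] [0.5594 0.2054 0.085 ] [array([363.9, 159.6]), array([22.9, 43. ]), np.float64(31.4)]
100 794 [365.6 161.6] [0.5583 0.2034 0.085 ] [array([368.4, 162.6]), array([35.1, 44.1]), np.float64(32.9)]
w2 [ 47.  56.  88. 108. 181.]
60 231 [283.3 122. ] [0.5564 0.2048 0.085 ] [array([283.3, 124.4]), array([43.7, 21.2]), np.float64(80.5)]
70 294 [283.2 121.8] [0.5562 0.2048 0.085 ] [array([283.2, 124.1]), array([44.6, 21.4]), np.float64(80.5)]
80 347 [284.3 122.2] [0.557  0.2053 0.085 ] [array([286.2, 123.6]), array([43.6, 23. ]), np.float64(58.0)]
90 562 [286.  123.6] [0.5588 0.2055 0.085 ] [array([286.2, 123.7]), array([44.5, 23. ]), np.float64(58.4)]
100 742 [286.  123.8] [0.5589 0.2054 0.085 ] [array([286.1, 123.8]), array([44.5, 23.2]), np.float64(58.4)]
port (array([0.55926021, 0.20564318, 0.08760192]), [np.float64(0.00017449106690350949), np.float64(0.00017449106690357744)])
vent (array([0.53980508, 0.1177131 , 0.08978056]), [np.float64(0.00010400898562539617), np.float64(0.00010400898562512357)])
slot w1 -10.962965297081784 0.03452260611704076
slot w2 167.25437365629472 0.03502838719326644
screws 77.10376473232981 0.15310402510871968 -12.836785223925467 0.08048013751512112
```

The measurements agree with the text:
- **Port:** (.559,.2055), z about .086. The slot yaw is about -12.5°, and the slot length 35 mm.
- **Vent:** about 90 mm away in -y.

I'll press the vent with closed fingers.

Run:
```python
from h import *
from plant import r
plan(r.state(),(.5395,.1162,.135),136)
```

```text
pos [0.6413 0.1664 0.2488] yaw 135.71 tilt [-0.0015 -0.0011  0.    ] dp [ 0.756 -2.137  2.281] n 2.3
rotz tool (deg):  -0.2906945411875199
```

Call:
move_arm([
  {"claw": 0, "dp": [0.15, -0.427, 0.45], "rot": [0, 0, 0]},
  {"claw": 0, "dp": [0.15, -0.427, 0.45], "rot": [0, 0, 0]},
  {"claw": 0, "dp": [0.15, -0.427, 0.45], "rot": [0, 0, 0]},
  {"claw": 0, "dp": [0.15, -0.427, 0.45], "rot": [0, 0, 0]},
  {"claw": 0, "dp": [0.15, -0.427, 0.45], "rot": [0, 0, 0]},
  {"claw": 0, "dp": [0, 0, 0], "rot": [0, 0, 0]},
  {"claw": 0, "dp": [0, 0, 0], "rot": [0, 0, 0]},
  {"claw": 0, "dp": [0, 0, 0], "rot": [0, 0, 0]},
])

```text
clock: 4.95
position: [0.5399, 0.12, 0.1397]
eef_rot: [0.001, 0.374, 0.927, 0.002]
wrist_force: [0.5, -0.1, -0.3]
opening: 0.0339
grasp_force: 0.0
```

Run:
```python
from h import *
from plant import r
plan(r.state(),(.5395,.1162,.112),136)
```

```text
pos [0.5399 0.12   0.1397] yaw 136.05 tilt [0.0035 0.0021 0.    ] dp [-0.046 -0.062  0.554] n 0.6
rotz tool (deg):  0.05074100415220073
```

Correct laterally, wait for the fingers to close, then descend in small steps.

Call:
move_arm([
  {"claw": 0, "dp": [-0.05, -0.06, 0.1], "rot": [0, 0, 0]},
  {"claw": 0, "dp": [0, 0, 0.1], "rot": [0, 0, 0]},
  {"claw": 0, "dp": [0, 0, 0.1], "rot": [0, 0, 0]},
  {"claw": 0, "dp": [0, 0, 0.06], "rot": [0, 0, 0]},
  {"claw": 0, "dp": [0, 0, 0.06], "rot": [0, 0, 0]},
  {"claw": 0, "dp": [0, 0, 0.04], "rot": [0, 0, 0]},
  {"claw": 0, "dp": [0, 0, 0.04], "rot": [0, 0, 0]},
])

```text
clock: 5.65
position: [0.5382, 0.1146, 0.113]
eef_rot: [-0.0, 0.374, 0.927, 0.0]
wrist_force: [-0.5, -0.2, 0.7]
opening: 0.0004
grasp_force: 0.0
```

Call:
move_arm([
  {"claw": 0, "dp": [0, 0, 0.04], "rot": [0, 0, 0]},
  {"claw": 0, "dp": [0, 0, 0.04], "rot": [0, 0, 0]},
])

```text
clock: 5.85
position: [0.5382, 0.1146, 0.1091]
eef_rot: [0.0, 0.375, 0.927, 0.0]
wrist_force: [0.1, 0.1, 0.5]
opening: 0.0006
grasp_force: 0.0
```

Call:
move_arm([
  {"claw": 0, "dp": [0, 0, 0.04], "rot": [0, 0, 0]},
  {"claw": 0, "dp": [0, 0, 0.04], "rot": [0, 0, 0]},
])

```text
clock: 6.05
position: [0.5382, 0.1146, 0.1053]
eef_rot: [0.0, 0.375, 0.927, 0.0]
wrist_force: [-0.6, -0.8, 2.9]
opening: 0.0005
grasp_force: 1.5
```

Call:
move_arm([
  {"claw": 0, "dp": [0, 0, 0.04], "rot": [0, 0, 0]},
  {"claw": 0, "dp": [0, 0, 0.04], "rot": [0, 0, 0]},
])

```text
clock: 6.25
position: [0.5383, 0.1146, 0.1021]
eef_rot: [0.0, 0.375, 0.927, -0.0]
wrist_force: [-4.1, -3.2, 21.2]
opening: 0.0007
grasp_force: 10.5
```

Call:
move_arm([
  {"claw": 0, "dp": [0, 0, 0.03], "rot": [0, 0, 0]},
  {"claw": 0, "dp": [0, 0, 0.03], "rot": [0, 0, 0]},
])

```text
clock: 6.45
position: [0.5383, 0.1147, 0.1018]
eef_rot: [0.001, 0.375, 0.927, -0.001]
wrist_force: [-8.0, -4.4, 33.7]
opening: 0.0002
grasp_force: 16.9
```

The force is up to 34 N, so it has reached a hard stop. I'll back off in small steps and read the force curve, to see whether that was the button's full 6 mm or the finger on the pedestal.

Call:
move_arm([
  {"claw": 0, "dp": [0, 0, -0.08], "rot": [0, 0, 0]},
  {"claw": 0, "dp": [0, 0, 0], "rot": [0, 0, 0]},
])

```text
clock: 6.65
position: [0.5383, 0.1146, 0.1033]
eef_rot: [0.001, 0.374, 0.927, 0.0]
wrist_force: [-0.5, -0.1, 3.5]
opening: 0.0007
grasp_force: 2.1
```

Call:
move_arm([
  {"claw": 0, "dp": [0, 0, -0.03], "rot": [0, 0, 0]},
  {"claw": 0, "dp": [0, 0, 0], "rot": [0, 0, 0]},
])

```text
clock: 6.85
position: [0.5383, 0.1146, 0.1039]
eef_rot: [0.0, 0.375, 0.927, 0.0]
wrist_force: [-0.6, 0.1, 4.3]
opening: 0.0002
grasp_force: 2.0
```

Call:
move_arm([
  {"claw": 0, "dp": [0, 0, -0.03], "rot": [0, 0, 0]},
  {"claw": 0, "dp": [0, 0, 0], "rot": [0, 0, 0]},
])

```text
clock: 7.05
position: [0.5383, 0.1146, 0.1052]
eef_rot: [0.0, 0.375, 0.927, 0.0]
wrist_force: [-0.7, 0.3, 3.4]
opening: 0.0007
grasp_force: 1.6
```

Call:
move_arm([
  {"claw": 0, "dp": [0, 0, -0.03], "rot": [0, 0, 0]},
  {"claw": 0, "dp": [0, 0, 0], "rot": [0, 0, 0]},
])

```text
clock: 7.25
position: [0.5383, 0.1146, 0.1067]
eef_rot: [0.0, 0.375, 0.927, 0.0]
wrist_force: [0.9, -1.4, 1.8]
opening: 0.0005
grasp_force: 1.2
```

Call:
move_arm([
  {"claw": 0, "dp": [0, 0, -0.03], "rot": [0, 0, 0]},
  {"claw": 0, "dp": [0, 0, 0], "rot": [0, 0, 0]},
])

```text
clock: 7.45
position: [0.5383, 0.1146, 0.1082]
eef_rot: [0.0, 0.375, 0.927, 0.0]
wrist_force: [0.4, 0.9, 1.1]
opening: 0.0003
grasp_force: 0.7
```

Call:
move_arm([
  {"claw": 0, "dp": [0, 0, -0.03], "rot": [0, 0, 0]},
  {"claw": 0, "dp": [0, 0, 0], "rot": [0, 0, 0]},
])

```text
clock: 7.65
position: [0.5378, 0.1144, 0.1095]
eef_rot: [-0.0, 0.375, 0.927, -0.0]
wrist_force: [-0.2, -0.3, 0.5]
opening: 0.0007
grasp_force: 0.0
```

The force rises at about 0.75 N/mm from contact at .109 to the stop at .102. That is the full travel, and the button has come back up. Now rise, open and go to look at the key.

Call:
move_arm([
  {"claw": 93, "dp": [0, 0, -0.8], "rot": [0, 0, 0]},
  {"claw": 93, "dp": [0, 0, -0.8], "rot": [0, 0, 0]},
  {"claw": 93, "dp": [0, 0, -0.7], "rot": [0, 0, 0]},
  {"claw": 93, "dp": [0.21, 0.826, 0], "rot": [0, 0, 0]},
  {"claw": 93, "dp": [0.21, 0.826, 0], "rot": [0, 0, 0]},
  {"claw": 93, "dp": [0.21, 0.826, 0], "rot": [0, 0, 0]},
  {"claw": 93, "dp": [0.21, 0.826, 0], "rot": [0, 0, 0]},
  {"claw": 93, "dp": [0.21, 0.826, 0], "rot": [0, 0, 0]},
  {"claw": 93, "dp": [0, 0, 0], "rot": [0, 0, 0]},
  {"claw": 93, "dp": [0, 0, 0], "rot": [0, 0, 0]},
])

```text
clock: 8.65
position: [0.6429, 0.3004, 0.2234]
eef_rot: [-0.001, 0.374, 0.928, -0.001]
wrist_force: [0.8, 0.6, -0.3]
opening: 0.0759
grasp_force: 0.0
```

```bash
python3 snap.py w3;python3 - <<'E'
from h import *
import pickle
s,w=pickle.load(open('w3.pkl','rb'))
A=cv2.resize(w["pixels"][0:300,120:520],(800,600),interpolation=cv2.INTER_CUBIC)
cv2.imwrite('pics/w3c.png',A[:,:,::-1])
E
```

```text
[0.64292236 0.30039478 0.22338929] [-0.15  0.81 -0.68  1.23  0.5   1.27 -0.02] [ 0.80155799  0.60417596 -0.29119782]
```

View pics/w3c.png

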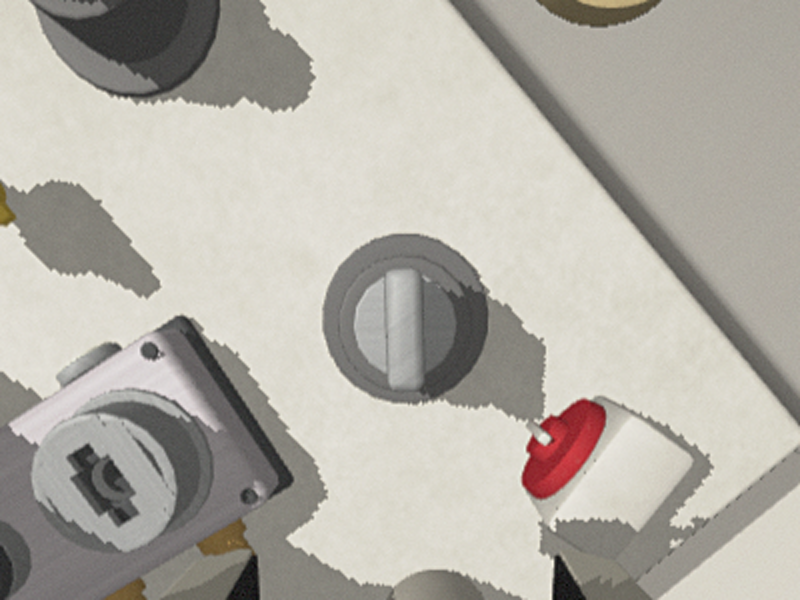

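The close view shows the wing from above at crop (404,329), with its long side almost along tool x. It is clear of the red switch and the head. I'll triangulate it together with the fixed cameras.

Run:
```python
from h import *
from plant import r
import pickle
s,w=pickle.load(open('w3.pkl','rb'));c=pickle.load(open('c0.pkl','rb'))
u=lambda x,y:(120+x/2,y/2)
print(tri([ray(w,u(404.5,329),s),ray(c["top"],(243.2,181.2)),ray(c["side"],(352.5,168.2))]))
a,b=[plane(ray(w,u(*p),s),.112) for p in((403.5,268),(406,390))]
print("wing",(a+b)/2,np.linalg.norm(a-b),np.degrees(np.arctan2(*(a-b)[1::-1])))
a,b=[plane(ray(w,u(*p),s),.112) for p in((385,330),(423,330))];print("thick",np.linalg.norm(a-b))
# port check in this view
print("slot",plane(ray(w,u(103,482),s),.085))
p=(plane(ray(w,u(404.5,329),s),.112));plan(r.state(),(*p[:2],.16),None)
```

```text
(array([0.59934629, 0.34027151, 0.11000311]), [np.float64(0.0016220884722412611), np.float64(0.00245713527815696), np.float64(0.0014582245023213674)])
wing [0.60041425 0.34153766 0.112     ] 0.04270223299468886 137.34827498799382
thick 0.013593985207854787
slot [0.55849746 0.20604557 0.085     ]
pos [0.6434 0.2988 0.2238] yaw 136.02 tilt [-0.0013 -0.0018  0.    ] dp [1.222 0.019 1.277] n 1.3
```

Sizes check out: 43 x 13.6 mm, top at about 110 mm. Now align, descend and grip.

Call:
move_arm([
  {"claw": 93, "dp": [0.61, 0.01, 0], "rot": [0, 0, -1.3]},
  {"claw": 93, "dp": [0.61, 0.01, 0.3], "rot": [0, 0, 0]},
  {"claw": 93, "dp": [0, 0, 0.5], "rot": [0, 0, 0]},
  {"claw": 93, "dp": [0, 0, 0.5], "rot": [0, 0, 0]},
  {"claw": 93, "dp": [0, 0, 0], "rot": [0, 0, 0]},
  {"claw": 93, "dp": [0, 0, 0], "rot": [0, 0, 0]},
])

```text
clock: 9.3
position: [0.6007, 0.3403, 0.1602]
eef_rot: [0.0, 0.365, 0.931, -0.0]
wrist_force: [1.0, 0.9, 0.0]
opening: 0.0929
grasp_force: 0.0
```

Run:
```python
from h import *
from plant import r
plan(r.state(),(.6003,.3414,.097),137.3)
```

```text
pos [0.6007 0.3403 0.1602] yaw 137.19 tilt [ 0.0001 -0.001   0.    ] dp [0.021 0.011 1.263] n 1.3
rotz tool (deg):  -0.11178938018031204
```

Call:
move_arm([
  {"claw": 93, "dp": [0.02, 0.01, 0.4], "rot": [0, 0, 0]},
  {"claw": 93, "dp": [0, 0, 0.4], "rot": [0, 0, 0]},
  {"claw": 93, "dp": [0, 0, 0.3], "rot": [0, 0, 0]},
  {"claw": 93, "dp": [0, 0, 0.16], "rot": [0, 0, 0]},
  {"claw": 93, "dp": [0, 0, 0], "rot": [0, 0, 0]},
])

```text
clock: 9.8
position: [0.5997, 0.3426, 0.0962]
eef_rot: [-0.0, 0.364, 0.931, -0.0]
wrist_force: [0.3, 1.1, 0.7]
opening: 0.0929
grasp_force: 0.0
```

Call:
move_arm([
  {"claw": 40, "dp": [0, 0, 0], "rot": [0, 0, 0]},
  {"claw": 20, "dp": [0, 0, 0], "rot": [0, 0, 0]},
  {"claw": 20, "dp": [0, 0, 0], "rot": [0, 0, 0]},
  {"claw": 20, "dp": [0, 0, 0], "rot": [0, 0, 0]},
  {"claw": 20, "dp": [0, 0, 0], "rot": [0, 0, 0]},
  {"claw": 20, "dp": [0, 0, 0], "rot": [0, 0, 0]},
  {"claw": 5, "dp": [0, 0, 0], "rot": [0, 0, 0]},
  {"claw": 5, "dp": [0, 0, 0], "rot": [0, 0, 0]},
  {"claw": 5, "dp": [0, 0, 0], "rot": [0, 0, 0]},
  {"claw": 5, "dp": [0, 0, 0], "rot": [0, 0, 0]},
], newtons=45)

```text
clock: 10.8
position: [0.5997, 0.3432, 0.0967]
eef_rot: [-0.0, 0.364, 0.931, 0.0]
wrist_force: [-0.5, 0.6, 0.9]
opening: 0.0178
grasp_force: 0.0
```

Call:
move_arm([
  {"claw": 5, "dp": [0, 0, 0], "rot": [0, 0, 0]},
  {"claw": 5, "dp": [0, 0, 0], "rot": [0, 0, 0]},
  {"claw": 5, "dp": [0, 0, 0], "rot": [0, 0, 0]},
])

```text
clock: 11.1
position: [0.5995, 0.343, 0.0967]
eef_rot: [-0.0, 0.364, 0.931, -0.0]
wrist_force: [-0.4, -1.1, 0.8]
opening: 0.0137
grasp_force: 45.0
```

Call:
move_arm([
  {"claw": 5, "dp": [0, 0, -0.3], "rot": [0, 0, 0]},
  {"claw": 5, "dp": [0, 0, -0.5], "rot": [0, 0, 0]},
  {"claw": 5, "dp": [0, 0, -0.6], "rot": [0, 0, 0]},
  {"claw": 5, "dp": [0, 0, -0.6], "rot": [0, 0, 0]},
  {"claw": 5, "dp": [0, 0, -0.4], "rot": [0, 0, 0]},
  {"claw": 5, "dp": [0, 0, 0], "rot": [0, 0, 0]},
  {"claw": 5, "dp": [0, 0, 0], "rot": [0, 0, 0]},
])

```text
clock: 11.8
position: [0.5996, 0.343, 0.2168]
eef_rot: [0.0, 0.364, 0.931, -0.0]
wrist_force: [0.4, -0.5, -2.2]
opening: 0.0137
grasp_force: 45.0
```

Run:
```python
from h import *
from plant import r
plan(r.state(),(.559,.2056,.215),167.6);print(r.state()["qpos"].round(2))
```

```text
pos [0.5996 0.343  0.2168] yaw 137.32 tilt [ 0.0004 -0.0002  0.    ] dp [-1.266 -2.571  0.036] n 2.6
rotz tool (deg):  -30.281064224964155
[-0.21  0.79 -0.69  1.31  0.5   1.22 -0.1 ]
```

Held: 13.7 mm, 45 N, with the key's weight showing. Go above the port and turn counter-clockwise to the slot's direction.

Call:
move_arm([
  {"claw": 5, "dp": [-0.3, -0.6, 0], "rot": [0, 0, 0]},
  {"claw": 5, "dp": [-0.33, -0.67, 0], "rot": [0, 0, 0]},
  {"claw": 5, "dp": [-0.33, -0.67, 0], "rot": [0, 0, 0]},
  {"claw": 5, "dp": [-0.3, -0.63, 0], "rot": [0, 0, 0]},
  {"claw": 5, "dp": [0, 0, 0], "rot": [0, 0, -7.6]},
  {"claw": 5, "dp": [0, 0, 0], "rot": [0, 0, -7.6]},
  {"claw": 5, "dp": [0, 0, 0], "rot": [0, 0, -7.6]},
  {"claw": 5, "dp": [0, 0, 0], "rot": [0, 0, -7.5]},
  {"claw": 5, "dp": [0, 0, 0], "rot": [0, 0, 0]},
  {"claw": 5, "dp": [0, 0, 0], "rot": [0, 0, 0]},
])

```text
clock: 12.8
position: [0.5584, 0.2055, 0.2154]
eef_rot: [-0.001, 0.109, 0.994, -0.0]
wrist_force: [-0.7, 0.0, -1.6]
opening: 0.0139
grasp_force: 45.0
```

Run:
```python
from h import *
from plant import r
import pickle
s=r.state();plan(s,(.559,.2056,.19),167.6);print(s["qpos"].round(2))
c={n:r.capture(n) for n in("side","top")};pickle.dump((s,c),open('c1.pkl','wb'))
S=cv2.resize(c["side"]["pixels"][100:260,300:460],(600,600),interpolation=cv2.INTER_CUBIC)
cv2.imwrite('pics/s1.png',S[:,:,::-1])
```

```text
pos [0.5584 0.2055 0.2154] yaw 167.45 tilt [-0.0023 -0.0007  0.    ] dp [-0.012  0.006  0.508] n 0.5
rotz tool (deg):  -0.14994819482794242
[ 0.11  0.69 -0.87  1.61  0.58  1.11  0.44]
```

View pics/s1.png

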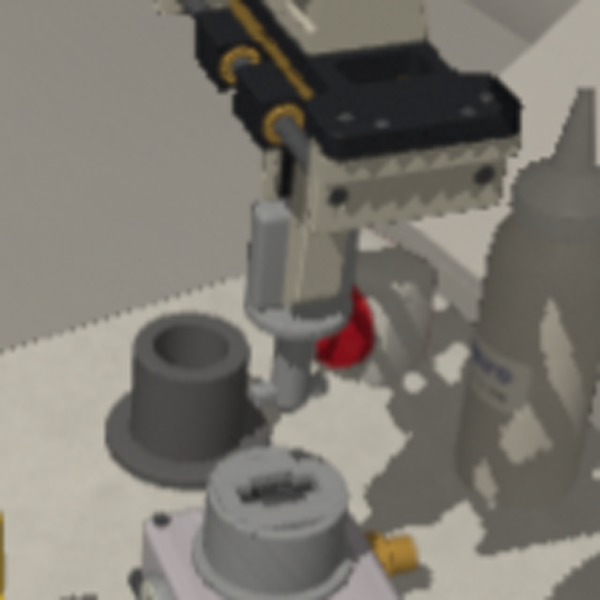

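Run:
```python
from h import *
import pickle
s,c=pickle.load(open('c1.pkl','rb'));c=c["side"]
q=s["eef_rot"];W=R.from_quat([*q[1:],q[0]]).as_matrix()
def pr(p):
    u=cv2.projectPoints(np.array([p],float),np.array(c["rvec"],float),np.array(c["tvec"],float),c["K"],np.array([c["k1"],0,0,0.]))[0][0,0]
    return ((u-[300,100])*3.75).round(1)
for off in(0,-.002,.002):
    P=lambda x,y,h:pr(s["position"]+W@np.array([x+off,y,.0867-h]))
    print(off,"tip",P(0,0,0),"flange ends",[P(.022*np.cos(t),.022*np.sin(t),.053) for t in np.linspace(0,2*np.pi,12,False)],"lug ends",P(.016,0,.01),P(-.016,0,.01),"wing top ends",P(.022,0,.102),P(-.022,0,.102),"stem",P(0,0,.03))
print("port",pr((.559,.2056,.085)))
```

```text
0 tip [282.5 406.1] flange ends [array([240.9, 310.5]), array([238.3, 294.1]), array([250.1, 280.2]), array([272.8, 272.1]), array([300.5, 272. ]), array([326.1, 279.7]), array([343.1, 293.5]), array([346.8, 309.9]), array([335.8, 324.4]), array([312.7, 333. ]), array([283.9, 333.2]), array([257.5, 324.9])] lug ends [248.1 393.5] [320.1 380.7] wing top ends [248.7 206. ] [354.8 189.8] stem [288.  348.2]
-0.002 tip [286.9 405.3] flange ends [array([245.6, 309.7]), array([243. , 293.4]), array([254.7, 279.4]), array([277.3, 271.4]), array([305. , 271.2]), array([330.7, 279. ]), array([347.7, 292.8]), array([351.4, 309.1]), array([340.4, 323.6]), array([317.4, 332.2]), array([288.6, 332.4]), array([262.2, 324.1])] lug ends [252.6 392.7] [324.6 379.9] wing top ends [253.6 205.3] [359.5 189.1] stem [292.5 347.4]
0.002 tip [278.  406.9] flange ends [array([236.1, 311.3]), array([233.6, 294.9]), array([245.5, 280.9]), array([268.2, 272.8]), array([295.9, 272.7]), array([321.5, 280.5]), array([338.5, 294.3]), array([342.2, 310.6]), array([331.1, 325.2]), array([307.9, 333.8]), array([279.1, 334. ]), array([252.7, 325.7])] lug ends [243.5 394.3] [315.7 381.5] wing top ends [243.8 206.8] [350.  190.5] stem [283.4 349. ]
port [276.3 485. ]
```

The side view shows flange edges at 245..352, the stem at 293, the tip at (287,405) and the lug end at about 252. That fits the key sitting about 1.8 mm toward tool -x, so I'll correct by that and come down to just above the lip.

Call:
move_arm([
  {"claw": 5, "dp": [0.026, 0, 0.3], "rot": [0, 0, -0.15]},
  {"claw": 5, "dp": [0, 0, 0.3], "rot": [0, 0, 0]},
  {"claw": 5, "dp": [0, 0, 0.12], "rot": [0, 0, 0]},
  {"claw": 5, "dp": [0, 0, 0], "rot": [0, 0, 0]},
  {"claw": 5, "dp": [0, 0, 0], "rot": [0, 0, 0]},
])

```text
clock: 13.4
position: [0.5578, 0.2065, 0.1808]
eef_rot: [0.0, 0.107, 0.994, 0.0]
wrist_force: [0.4, -0.3, -1.0]
opening: 0.0137
grasp_force: 45.0
```

Run:
```python
from h import *
from plant import r
s=r.state();plan(s,(.5572,.2060,.172),167.6);print(s["wrist_force"])
```

```text
pos [0.5578 0.2065 0.1808] yaw 167.75 tilt [0.0001 0.0004 0.    ] dp [ 0.009 -0.013  0.176] n 0.2
rotz tool (deg):  0.15169658942878073
[ 0.4441972  -0.30719787 -1.02311794]
```

Call:
move_arm([
  {"claw": 5, "dp": [0.01, -0.013, 0.06], "rot": [0, 0, 0]},
  {"claw": 5, "dp": [0, 0, 0.06], "rot": [0, 0, 0]},
  {"claw": 5, "dp": [0, 0, 0.06], "rot": [0, 0, 0]},
  {"claw": 5, "dp": [0, 0, 0.06], "rot": [0, 0, 0]},
  {"claw": 5, "dp": [0, 0, 0], "rot": [0, 0, 0]},
])

```text
clock: 13.9
position: [0.5568, 0.2055, 0.1681]
eef_rot: [-0.0, 0.107, 0.994, -0.0]
wrist_force: [0.6, 0.7, -1.8]
opening: 0.0135
grasp_force: 45.0
```

Call:
move_arm([
  {"claw": 5, "dp": [0, 0, 0.05], "rot": [0, 0, 0]},
  {"claw": 5, "dp": [0, 0, 0.05], "rot": [0, 0, 0]},
])

```text
clock: 14.1
position: [0.5571, 0.2059, 0.1637]
eef_rot: [0.0, 0.107, 0.994, 0.0]
wrist_force: [0.8, 0.2, -1.1]
opening: 0.0136
grasp_force: 45.0
```

Call:
move_arm([
  {"claw": 5, "dp": [0, 0, 0.04], "rot": [0, 0, 0]},
  {"claw": 5, "dp": [0, 0, 0.04], "rot": [0, 0, 0]},
])

```text
clock: 14.3
position: [0.557, 0.2057, 0.1595]
eef_rot: [-0.0, 0.107, 0.994, 0.0]
wrist_force: [0.3, 0.2, -1.3]
opening: 0.014
grasp_force: 45.0
```

No contact yet at 12 mm into the mouth, so it has gone into the slot. Keep going.

Call:
move_arm([
  {"claw": 5, "dp": [0, 0, 0.04], "rot": [0, 0, 0]},
  {"claw": 5, "dp": [0, 0, 0.04], "rot": [0, 0, 0]},
])

```text
clock: 14.5
position: [0.557, 0.2058, 0.1557]
eef_rot: [0.0, 0.107, 0.994, -0.0]
wrist_force: [-0.3, -1.7, 2.0]
opening: 0.0137
grasp_force: 45.0
```

Call:
move_arm([
  {"claw": 5, "dp": [0, 0, 0.05], "rot": [0, 0, 0]},
  {"claw": 5, "dp": [0, 0, 0.05], "rot": [0, 0, 0]},
])

```text
clock: 14.7
position: [0.557, 0.2058, 0.1512]
eef_rot: [0.0, 0.107, 0.994, -0.0]
wrist_force: [-1.5, -0.9, 4.0]
opening: 0.0141
grasp_force: 45.0
```

Call:
move_arm([
  {"claw": 5, "dp": [0, 0, 0.04], "rot": [0, 0, 0]},
  {"claw": 5, "dp": [0, 0, 0.04], "rot": [0, 0, 0]},
])

```text
clock: 14.9
position: [0.5571, 0.2059, 0.1473]
eef_rot: [0.0, 0.107, 0.994, -0.0]
wrist_force: [-1.2, -1.4, 6.2]
opening: 0.0137
grasp_force: 45.0
```

The seat is about 9 mm down at roughly 8 N, and the lugs are below the lip. Turn clockwise, keeping the key's axis fixed.

Call:
move_arm([
  {"claw": 5, "dp": [0, 0, 0.02], "rot": [0, 0, 0]},
  {"claw": 5, "dp": [0, 0.004, 0], "rot": [0, 0, 6]},
  {"claw": 5, "dp": [0, 0.004, 0], "rot": [0, 0, 6]},
  {"claw": 5, "dp": [0, 0.004, 0], "rot": [0, 0, 6]},
])

```text
clock: 15.3
position: [0.5576, 0.2067, 0.1467]
eef_rot: [0.001, 0.263, 0.965, 0.0]
wrist_force: [-0.1, -0.9, 5.5]
opening: 0.0141
grasp_force: 45.0
```

```bash
cat > st.py <<'E'
from h import *
from plant import r
s=r.state();plan(s,(.5572,.2060,.147),167.6);print(s["wrist_force"].round(1),s["ft_torque"].round(3),s["qpos"].round(2),s["opening"],s["clock"])
E
python3 st.py
```

```text
pos [0.5576 0.2067 0.1467] yaw 149.53 tilt [0.0017 0.0006 0.    ] dp [ 0.    -0.017 -0.005] n 0.0
rotz tool (deg):  -18.069554844935
[-0.1 -0.9  5.5] [-0.311  0.201  0.019] [ 0.04  0.74 -0.73  1.69  0.59  0.95  0.12] 0.014123809588701389 15.3
```

Call:
move_arm([
  {"claw": 5, "dp": [0, 0.004, 0], "rot": [0, 0, 6]},
  {"claw": 5, "dp": [0, 0.004, 0], "rot": [0, 0, 6]},
  {"claw": 5, "dp": [0, 0.004, 0], "rot": [0, 0, 6]},
  {"claw": 5, "dp": [0, 0.004, 0], "rot": [0, 0, 6]},
  {"claw": 5, "dp": [0, 0.004, 0], "rot": [0, 0, 6]},
])

```text
clock: 15.8
position: [0.5584, 0.2071, 0.1468]
eef_rot: [0.001, 0.503, 0.864, 0.0]
wrist_force: [-1.3, -0.1, 7.4]
opening: 0.0137
grasp_force: 45.0
```

```bash
python3 st.py
```

```text
pos [0.5584 0.2071 0.1468] yaw 119.54 tilt [ 0.002  -0.0002  0.    ] dp [-0.007 -0.032 -0.004] n 0.0
rotz tool (deg):  -48.057157925785106
[-1.3 -0.1  7.4] [-0.494  0.223  0.066] [-0.04  0.7  -0.59  1.69  0.48  0.9  -0.31] 0.01367059467216393 15.8
```

Call:
move_arm([
  {"claw": 5, "dp": [0, 0.004, 0], "rot": [0, 0, 6]},
  {"claw": 5, "dp": [0, 0.004, 0], "rot": [0, 0, 6]},
  {"claw": 5, "dp": [0, 0.004, 0], "rot": [0, 0, 6]},
  {"claw": 5, "dp": [0, 0.004, 0], "rot": [0, 0, 6]},
  {"claw": 5, "dp": [0, 0.004, 0], "rot": [0, 0, 6]},
  {"claw": 5, "dp": [0, 0, 0], "rot": [0, 0, 3]},
  {"claw": 5, "dp": [0, 0, 0], "rot": [0, 0, 0]},
])

```text
clock: 16.5
position: [0.5589, 0.2073, 0.1467]
eef_rot: [0.001, 0.727, 0.687, 0.0]
wrist_force: [-1.2, -2.6, 6.3]
opening: 0.0141
grasp_force: 45.0
```

```bash
python3 st.py
```

```text
pos [0.5589 0.2073 0.1467] yaw 86.77 tilt [ 0.001 -0.001  0.   ] dp [-0.028 -0.032 -0.007] n 0.0
rotz tool (deg):  -80.83219479684905
[-1.2 -2.6  6.3] [-0.529  0.502  0.082] [-0.13  0.67 -0.44  1.69  0.36  0.86 -0.77] 0.014140266351742242 16.5
```

Call:
move_arm([
  {"claw": 5, "dp": [0, 0, 0], "rot": [0, 0, 2]},
  {"claw": 5, "dp": [0, 0, 0.01], "rot": [0, 0, 2]},
  {"claw": 5, "dp": [0, 0, 0], "rot": [0, 0, 1.5]},
  {"claw": 5, "dp": [0, 0, 0], "rot": [0, 0, 0]},
])

```text
clock: 16.9
position: [0.559, 0.2073, 0.1462]
eef_rot: [0.001, 0.759, 0.651, 0.0]
wrist_force: [-2.1, -1.3, 6.9]
opening: 0.0135
grasp_force: 45.0
```

```bash
python3 st.py
```

```text
pos [0.559  0.2073 0.1462] yaw 81.29 tilt [ 0.0013 -0.0007  0.    ] dp [-0.031 -0.032 -0.016] n 0.0
rotz tool (deg):  -86.31298366090007
[-2.1 -1.3  6.9] [-0.53   0.403  0.115] [-0.14  0.67 -0.41  1.69  0.34  0.85 -0.85] 0.013526587719079209 16.9
```

Call:
move_arm([
  {"claw": 5, "dp": [0, 0, 0], "rot": [0, 0, 2]},
  {"claw": 5, "dp": [0, 0, 0], "rot": [0, 0, 1]},
  {"claw": 5, "dp": [0, 0, 0], "rot": [0, 0, 0]},
  {"claw": 5, "dp": [0, 0, 0], "rot": [0, 0, 0]},
])

```text
clock: 17.3
position: [0.559, 0.2072, 0.1462]
eef_rot: [0.001, 0.775, 0.632, 0.0]
wrist_force: [-1.5, -2.5, 7.7]
opening: 0.0137
grasp_force: 45.0
```

```bash
python3 st.py
python3 - <<'E'
from plant import r
import cv2
c=r.capture("side");cv2.imwrite('pics/s2.png',cv2.resize(c["pixels"][100:280,280:480],(800,600)[:1]+(600,))[:,:,::-1])
E
```

```text
pos [0.559  0.2072 0.1462] yaw 78.36 tilt [ 0.0013 -0.0009  0.    ] dp [-0.032 -0.03  -0.016] n 0.0
rotz tool (deg):  -89.2371700936535
[-1.5 -2.5  7.7] [-0.522  0.452  0.269] [-0.15  0.67 -0.4   1.69  0.33  0.85 -0.89] 0.013678547163863712 17.3
```

View pics/s2.png

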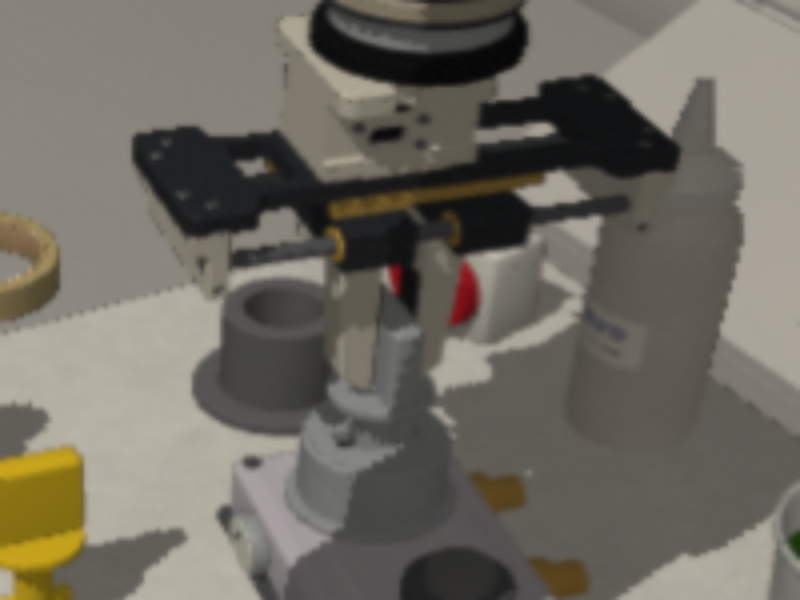

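The picture shows the key in the port at crop (385,400), its wing turned a quarter and still held between the fingers. The turning moment jumped from 0.12 to 0.27 N m, so it is at the stop, and the push is about 9 N. Handing in.

```bash
python3 -c "
from plant import r
print(r.hand_in())"
```

```text
the job is handed in; nothing more can be done
None
```

I pressed the vent button fully and it came back up; the flush key is pushed into the port, turned clockwise to its stop and still gripped. The job was handed in at about 17 s, but `r.hand_in()` returned no verdict.

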